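Clamp a pressure filter shut with a break-over torque wrench

ROBOT

A 6-joint arm with a two-finger parallel gripper is mounted at the origin on the work surface. World frame = base frame: x ahead of the robot, y to its left, z up, the work surface at z = 0. Lengths are in mm, angles in rad, forces in N, time in s.
With the tool pointing down it reaches from about 375 to 750 mm from the base axis. Payload 9 kg.
Tool frame: the origin (TCP) lies at the very end of the fingers, on their centre line; the grasp point (between the pads) lies 19 mm behind it; z points along the fingers, y is the direction in which the jaws open and shut (so a half turn about z gives the same grasp; the last joint's range is limited). The gripper opens to 85 mm and grips with 20 to 120 N. Pads are 22 mm wide; open, the fingers measure 114 mm over their backs; the gripper's body (76 mm by 85 mm) begins 54 mm behind the grasp point. The pads swing forward as they close: fully open they stand 13 mm farther back than shut.
Start: joints at [1.024, 0.104, 0.097, 1.564, 0, 1.353], TCP at [193.75, 567.889, 231.331] pointing down, gripper open.
Joint ranges: [-2.99, 2.99], [-0.84, 1.86], [-1.1, 1.16], [-1.84, 2.11], [-1.51, 1.56], [-3.14, 3.14]. Speed limits (rad/s): [2.22, 2.22, 2.57, 3.14, 3.14, 3.14].

INTERFACE

Orientations are given as a rotation vector (axis times angle).
In Python, from bench import read_state, cams, workorder gives the robot as it stands.
- The arm moves only by the tool move_arm, never from a script. Its argument "targets" is one flat list of numbers, 5 for each row, row after row: the shift along the tool's x, y, z in units of 0.08 m (1.0 is 0.08 m), then the turn about the tool's z in units of 0.5 rad (1.0 is 0.5 rad), then the opening, from -1 (shut) to 1 (fully open), so that 0 is half open. In form: [tx, ty, tz, spin, grip, tx, ty, tz, spin, grip, ...]. A call has 1 to 12 rows; each row is the pose to reach, as a shift and turn from the pose commanded when the call began, along the tool's axes at that moment; what a row does not reach only later rows make up. A row lasts 1/10 s, in which the tool goes at most 50 mm and 8.59 degrees, less where a joint would pass 70% of its speed; a pose out of reach is approached as far as the arm can. A call with a number of a shift or a turn outside -1 to 1 is refused whole. A call with a gripper value outside its range is refused whole. The fingers move at their own pace and stop on an object; "squeeze" is the grip in N (left out, the last holds). Time passes only in rows, so rows that repeat a pose let the fingers close. It gives the time, the measured TCP pose, the force and the opening at its end, in the units of the state.
- read_state(): the state, without advancing time (a new reading comes with each control period).
- cams.read_camera(name): name is "scene" or "side" or "wrist"; returns a dict with "image" (384x512x3 uint8, red, green, blue), "range_z" (384x512 float32, mm along the optical axis (not along the pixel's ray), 0 where there is no reading), "K" (3x3 intrinsics, pixels), "R" (3x3) and "t" (3): a world point X has camera coordinates R X + t. Camera axes: x right, y down, z forward; pixel columns grow to the right and rows downward; lengths in mm; the calibration is good to about 2 mm. A picture is of the moment at which its call begins.
- workorder.job_done(): hands the job in, once; it reports no verdict.
The state is a dict: "time_s": time; "qpos": joint angles; "joint_velocities": joint speeds; "joint_torque": joint torques, N m; "ee_pos": TCP position; "ee_rot": TCP orientation; "ft_force": force on the tool from outside, world axes, zero at the start; "moment": the same for the moment, N m; "width": finger opening in mm.
Only numpy, scipy, OpenCV 4.12 (cv2) and the standard library are available. Lean on these libraries where they do the work, as an engineer would, in place of code of your own. Each camera call takes 0.05 s, during which the arm holds its last target. There are 200 camera calls.

TASK

Close the pressure filter: swing its clamp yoke over the lid until the hook is right up against the near post, and only then push the grip of the torque wrench clockwise (seen from above) until the wrench breaks over at its hinge, which tells you that the set torque is reached. Stop there, without driving the bent wrench on to the end of its hinge, and ease off and let go, so that it straightens itself and the screw stays tight. Leave the jars, bottles and tools standing and lying where they are.

Things in the scene. Friction and masses are not known exactly. Their poses are not given: they have to be found in the camera images.
- vessel: steel pressure filter, fixed: base plate 250 x 160 x 12 mm with a round pot 140 mm across, lid top 130 mm high. Origin on the pot's axis at bench level, z up; x axis runs from the near post (x -95 mm) to the far post (x +95 mm), posts 18 mm thick, 192 mm high with hexagon heads 32 mm across. A gauge (125 mm high) stands 125 mm out towards +x, -y; a drain cock lies low on the -y side.
- yoke (a joint): turn of the grey clamp yoke about the far post's vertical axis, rad: 0 = closed, bar straight over the lid, hook against the near post (hard stop); grows up to 1.3 as it opens counter-clockwise (from above), its hook end towards the vessel's -y side. Starts 0.55 to 1.1. Stiff: about 3 N at the hook end moves it and it stays where left.
- yoke_tip (a point): centre of the hook slot at the yoke's free end, 190 mm from the far post's axis, 163 mm above the bench; the yoke spans heights 150 to 176 mm. x axis along the bar to the far post, y the closing direction. The closed back of the hook, a flat upright face reaching from 29 mm further out to 22 mm further in, lies 22 mm from this point towards -y: the face to push.
- screw_top (a point): on the vertical axis of the clamp screw, in the middle of the wrench head (40 mm across, top 225 mm high), 214 mm above the bench. The screw stands in the yoke 95 mm from the far post, so over the pot's axis when the yoke is closed. The wrench head stays on the screw. Turning the wrench clockwise also presses the closed yoke against its stop.
- neck (a point): the wrench's upright hinge pin, on the wrench head 45 mm from the screw's axis, 214 mm above the bench. x axis: from the screw outwards along the head; z up. At break-over the handle bends clockwise about this pin; the bend is the angle between this x axis and the grip's, 0 when straight, end stop at 0.36 rad. It springs straight when let go.
- grip (a point): middle of the wrench's level round black grip, 26 mm thick, 88 mm long, 128 mm from the hinge pin, 173 mm from the screw's axis, 214 mm above the bench; x axis outwards along the handle, which ends 50 mm further out. Push square here: about 5 N keeps the loose screw moving, 8 N squeezes the gasket, some 15 N breaks the wrench over; then the push falls, to about 12 N at 0.2 rad of bend.
- spindle (a joint): turn of the clamp screw until its foot meets the lid, rad: starts between -0.45 and -0.25, 0 = foot down on the lid; grows clockwise from above, the wrench turning with it. After 0 the wrench turns on by an unknown 0.05 to 0.45 rad, which this number does not show, while the lid gasket is squeezed; then the screw is solid and the wrench breaks over. Turning back loosens this joint first.
- jar: amber glass jar with white cap, 64 mm across, 85 mm tall, standing under the wrench's sweep; origin at the centre of its underside
- beaker: open steel beaker, 84 mm across the rim, 100 mm tall; origin at the centre of its underside
- wash_bottle: white plastic bottle with blue cap, 64 mm across, 180 mm tall; origin at the centre of its underside
- spanner: open-ended steel spanner 160 mm long lying on the bench; origin at the middle of its underside, x along it
- spare_gasket: black rubber ring 130 mm across, 6 mm thick, lying on the bench; origin at the centre of its underside
- sample_pot: white plastic pot with black lid, 56 mm across, 70 mm tall; origin at the centre of its underside
- scoop: steel spoon 170 mm long lying on the bench; origin at the middle of its underside, x along it

How it is judged (in metres and radians):
On the way, in this order (a step that is already met when the one before it is completed fails the run):
1. the yoke is closed over the lid, hook against the near post (value of joint yoke below 0.03 rad), for 0.2 s.
2. with the yoke closed, the wrench has broken over at its hinge (value of joint yoke below 0.03 rad and value of joint spindle above -0.03 rad and angle between the x axis of grip and the x axis of neck, either way round above 0.08 rad), for 0.1 s.
At the end, for the whole second after the job is handed in: The yoke is closed (joint below 0.03 rad), the screw's foot is still tight on the lid (within 0.08 rad of its end), and the wrench, having broken over by at least 0.08 rad, is straight again (within 0.05 rad) and at rest (value of joint yoke below 0.03 rad and value of joint spindle above -0.08 rad and angle between the x axis of grip and the x axis of neck, either way round below 0.05 rad); the robot touches nothing.
It fails at once if the screw is run down onto its end while the yoke is still open (value of joint yoke above 0.1 rad and value of joint spindle above -0.05 rad).
It fails at once if the broken-over wrench is driven on to the end stop of its hinge (bent more than 0.32 rad of its 0.36) (angle between the x axis of grip and the x axis of neck, either way round above 0.32 rad).
It fails at once if a jar, pot, beaker or bottle is pushed more than 25 mm away or knocked over (distance of any of jar, beaker, wash_bottle, sample_pot from where it was at the start of the episode above 0.025 m or angle between any of jar, beaker, wash_bottle, sample_pot's own z axis and vertical above 0.5 rad).
It fails at once if the spanner, spoon or spare gasket is pushed more than 25 mm away (distance of any of spanner, scoop, spare_gasket from where it was at the start of the episode above 0.025 m).
It also fails if it takes over 70 s, if anything falls off the work surface, if the arm or the gripper's body presses on something with over 40 N, if the wrist force passes 120 N, or if a joint passes its speed limit or range.

## Working session

There is one attempt and no reset: what is moved stays moved. The work goes in short steps, Python scripts to look and compute and a tool call to move; the robot and the scene stay as the last step left them, time stands still between calls to the robot, and variables do not carry over. Pictures are saved under pics/ and viewed, about 8 in all and at most 12, crops included, and the job is handed in when it is done.

Besides the shell and the picture viewer there is one more tool, called after "Emit:" by a JSON object that holds its "fn" and its "kwargs", one argument or row to a line. move_arm: Moves the arm, as the interface text tells. Shifts and turns lie within -1 to 1; 1 stands for 0.08 m of shift or 0.5 rad of turn. Its arguments: {"type":"object","properties":{"targets":{"type":"array","items":{"type":"number","minimum":-1,"maximum":1}},"squeeze":{"type":"number"}},"required":["targets"]}

```bash
ls; mkdir -p pics; python3 - <<'E'
from bench import read_state, cams
import cv2,numpy as np
s=read_state();print({k:np.round(v,3) for k,v in s.items()})
for n in("scene","side"):
    c=cams.read_camera(n);np.savez(f"pics/{n}0.npz",**c)
    cv2.imwrite(f"pics/{n}0.png",cv2.resize(c["image"][:,:,::-1],(800,600)))
    print(n,-c["R"].T@c["t"],c["R"][2])
E
```

```text
pics
{'time_s': np.float64(0.0), 'qpos': array([1.024, 0.105, 0.096, 1.564, 0.   , 1.353]), 'joint_velocities': array([-0.001, -0.001, -0.002, -0.   ,  0.   ,  0.   ]), 'joint_torque': array([ 0.0000e+00, -5.5693e+01,  5.0365e+01,  1.7000e-02, -0.0000e+00,
        0.0000e+00]), 'ee_pos': array([193.54 , 567.588, 230.534]), 'ee_rot': array([-5.140e-01, -3.099e+00,  2.000e-03]), 'ft_force': array([-0.556, -0.185,  0.552]), 'moment': array([0.023, 0.036, 0.018]), 'width': np.float64(85.09)}
scene [1446.87048369 -416.36071486  788.81293284] [-0.74281351  0.37655741 -0.55356356]
side [ 314.90913485 -674.38074885  958.26783947] [ 0.23169538  0.61866025 -0.75071749]
```

View pics/scene0.png

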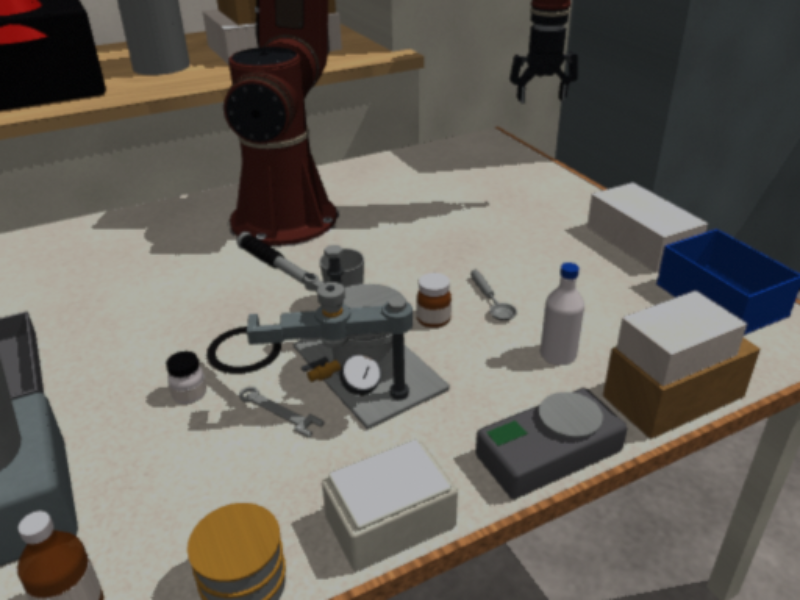

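View pics/side0.png

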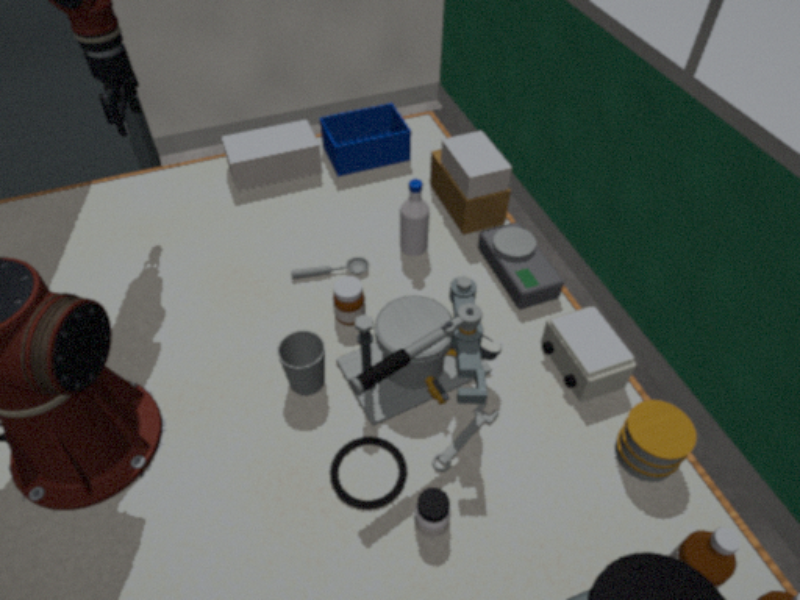

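The scene view (800x600) has the near post head at (333,255), far post at (397,300), hook at (258,325), wrench head at (330,293) and grip at (262,247). In the side view they are near post (364,325), far post (462,287), hook (472,390), screw (469,315) and grip (385,370).

```bash
cat > h.py <<'E'
import numpy as np,cv2
def plane(c,u,v,z):
    d=c["R"].T@np.linalg.solve(c["K"],[u,v,1]); o=-c["R"].T@c["t"]
    return o+d*(z-o[2])/d[2]
def cloud(c):
    v,u=np.mgrid[:384,:512]; Z=c["range_z"]
    p=np.stack([u,v,np.ones_like(u)],-1).reshape(-1,3)@np.linalg.inv(c["K"]).T*Z.reshape(-1,1)
    return ((p-c["t"])@c["R"]).reshape(384,512,3), Z>0
E
python3 - <<'E'
from h import *
np.set_printoptions(precision=1,suppress=True)
pts={"side":[("near",364,323,192),("far",462,285,192),("hook",472,388,176),("screw",469,314,225),("grip",385,370,220),("gripend",362,381,220),("gripin",408,357,220),("lid",414,325,130),("jar",349,285,85),("beaker",303,345,100),("pot",433,500,70),("wash",415,185,180)],
"scene":[("near",333,252,192),("far",397,298,192),("hook",255,323,176),("screw",330,292,225),("grip",262,247,222),("jar",434,283,85),("beaker",343,260,100),("pot",183,365,70),("wash",570,268,180)]}
for n in pts:
    c=dict(np.load(f"pics/{n}0.npz"));P,ok=cloud(c)
    for a,u,v,z in pts[n]:
        u*=.64;v*=.64
        print(n,a,plane(c,u,v,z),P[int(v),int(u)])
    # top-surfaces
    for lo,hi,nm in[(165,180,"yoke"),(190,203,"heads"),(203,230,"wrench")]:
        m=ok&(P[...,2]>lo)&(P[...,2]<hi)&(P[...,0]>250)&(P[...,0]<750)&(abs(P[...,1])<300)
        q=P[m]; print(nm,m.sum(),q.min(0),q.max(0),q.mean(0)) if m.any() else 0
E
```

```text
side near [488.1 -70.3 192. ] [487.2 -65.  189.1]
side far [670.8 -49.7 192. ] [669.5 -48.2 192.6]
side hook [ 603.8 -234.9  176. ] [ 604.4 -233.4  175. ]
side screw [ 639.9 -136.7  225. ] [ 641.  -133.5  224.7]
side grip [ 482.1 -186.9  220. ] [ 481.3 -186.7  223.3]
side gripend [ 444.7 -193.4  220. ] [ 443.2 -193.6  224.5]
side gripin [ 522. -177.  220.] [ 521.5 -177.5  222.9]
side lid [582.  -56.2 130. ] [579.6 -55.  129.7]
side jar [515.4 114.4  85. ] [515.3 117.8  83.4]
side beaker [392.9  -7.5 100. ] [394.4  23.4  65. ]
side pot [ 503.  -335.2   70. ] [ 503.  -334.6   68.9]
side wash [702.7 244.8 180. ] [701.9 247.8 179.6]
yoke 773 [ 478.  -252.1  165.1] [717.6 266.9 180. ] [ 633.  -130.3  174.5]
heads 86 [ 429.3 -196.5  190. ] [686.7 -27.6 202.2] [621.8 -73.2 192.7]
wrench 1011 [ 426.6 -208.   203.3] [ 662.3 -111.   229.2] [ 539.  -165.6  220.4]
scene near [499.4 -68.7 192. ] [497.1 -68.1 191.4]
scene far [667.6 -36.3 192. ] [663.7 -34.6 191.1]
scene hook [ 605.7 -235.8  176. ] [ 603.9 -235.6  176.8]
scene screw [ 652.1 -134.   225. ] [ 646.5 -132.3  223.4]
scene grip [ 479.1 -178.7  222. ] [ 482.4 -181.1  224.6]
scene jar [517.1 111.6  85. ] [513.8 111.   83.6]
scene beaker [389.   -9.9 100. ] [350.    3.6  76.5]
scene pot [ 513.8 -338.3   70. ] [ 508.9 -337.8   68.2]
scene wash [708.1 252.2 180. ] [707.9 249.6 182.2]
yoke 1093 [ 486.6 -252.8  165. ] [720.4 267.3 180. ] [ 648.  -118.2  174.1]
heads 151 [ 477.1 -146.4  190.1] [690.  -30.7 202.7] [626.1 -80.  193.9]
wrench 816 [ 430.2 -209.2  203.1] [ 663.9 -113.1  229.8] [ 560.8 -161.1  220.6]
```

```bash
python3 - <<'E'
from h import *
np.set_printoptions(precision=1,suppress=True)
A=[]
for n in("side","scene"):
    c=dict(np.load(f"pics/{n}0.npz"));P,ok=cloud(c); q=P[ok]
    print(n)
    for nm,ctr,r,lo,hi in[("near",(492,-68),25,188,196),("far",(668,-44),25,188,196),("lid",(581,-56),80,127,133),("yoke",(630,-140),130,172,179),("wrhead",(645,-134),28,221,229),("handle",(480,-185),60,205,232),("jar",(515,113),40,82,88)]:
        m=(np.hypot(q[:,0]-ctr[0],q[:,1]-ctr[1])<r)&(q[:,2]>lo)&(q[:,2]<hi)
        s=q[m,:2].astype(np.float32)
        if len(s)<5: print(nm,len(s));continue
        (cx,cy),rad=cv2.minEnclosingCircle(s)
        b=cv2.boxPoints(cv2.minAreaRect(s))
        print(nm,len(s),s.mean(0),"circ",np.array([cx,cy,rad]),"box",b.reshape(-1))
E
```

```text
side
near 65 [489.1 -64.5] circ [488.7 -64.8  16.5] box [470.8 -58.  483.8 -82.8 507.8 -70.2 494.8 -45.5]
far 60 [675.9 -42. ] circ [677.6 -40.7  13.9] box [661.4 -33.2 667.9 -57.  693.3 -50.1 686.8 -26.3]
lid 1080 [578.7 -46.3] circ [582.6 -54.   69.6] box [ 488.8  -72.   599.4 -145.4  674.4  -32.4  563.8   41. ]
yoke 571 [ 629.4 -167.7] circ [ 641.1 -138.   116.6] box [ 577.7 -238.   620.8 -254.6  704.1  -38.6  660.9  -21.9]
wrhead 117 [ 642.  -131.4] circ [ 641.6 -131.1   19.8] box [ 618.5 -140.7  649.3 -155.9  666.1 -121.9  635.3 -106.7]
handle 524 [ 478.  -184.8] circ [ 482.3 -180.5   55.9] box [ 425.8 -183.9  433.9 -209.6  539.6 -176.5  531.5 -150.8]
jar 176 [510.9 112.8] circ [510.5 114.5  28.9] box [481.6 139.1 485.   85.7 538.8  89.2 535.4 142.5]
scene
near 60 [489.5 -66.4] circ [487.  -65.3  15.7] box [467.7 -71.2 493.5 -85.1 507.2 -59.7 481.4 -45.8]
far 78 [678.1 -43.2] circ [676.4 -42.3  14.9] box [663.4 -31.3 665.6 -57.  691.3 -54.9 689.1 -29.1]
lid 426 [557.1 -35.5] circ [583.1 -54.2  69.3] box [ 498.3  -21.   553.  -131.   645.   -85.3  590.4   24.7]
yoke 708 [ 643.2 -149.2] circ [ 638.6 -134.   120.4] box [ 577.7 -238.9  620.8 -256.4  711.3  -33.8  668.2  -16.3]
wrhead 144 [ 643.4 -132.2] circ [ 639.8 -133.4   22.8] box [ 615.  -141.2  651.2 -157.5  667.1 -122.2  630.9 -105.9]
handle 342 [ 484.7 -185.2] circ [ 483.9 -186.6   56.4] box [ 424.3 -184.2  432.3 -210.7  540.3 -178.1  532.2 -151.5]
jar 180 [512.5 112.7] circ [510.2 113.5  29.7] box [475.9 129.7 492.6  78.8 546.1  96.4 529.5 147.3]
```

Emit:
{"fn": "move_arm", "kwargs": {
  "targets": [0,0,-0.5,0,-1,0,0,-1,0,-1,0,0,-1,0,-1]
}}

```text
time_s: 0.4
ee_pos: [194.4, 569.0, 317.0]
ee_rot: [0.514, 3.097, 0.011]
ft_force: [0.2, 0.7, 0.4]
width: 44.1
```

Emit:
{"fn": "move_arm", "kwargs": {
  "targets": [-0.5,-0.42,0,0,-1,-0.95,-0.85,0,0,-1,-0.95,-0.85,0,0,-1]
}}

```text
time_s: 0.7
ee_pos: [245.4, 475.5, 310.7]
ee_rot: [0.519, 3.098, -0.003]
ft_force: [-0.5, -0.4, -1.1]
width: 0.6
```

Emit:
{"fn": "move_arm", "kwargs": {
  "targets": [-0.5,-0.42,0,0,-1,-0.98,-0.85,0,0,-1,-0.98,-0.85,0,0,-1]
}}

```text
time_s: 1.0
ee_pos: [297.9, 386.3, 311.1]
ee_rot: [0.52, 3.098, -0.001]
ft_force: [-0.2, -0.1, -0.9]
width: 0.0
```

Emit:
{"fn": "move_arm", "kwargs": {
  "targets": [-0.5,-0.42,0,0,-1,-0.98,-0.85,0,0,-1,-0.98,-0.85,0,0,-1]
}}

```text
time_s: 1.3
ee_pos: [350.2, 296.7, 310.9]
ee_rot: [0.521, 3.098, -0.001]
ft_force: [-0.5, 1.0, 0.2]
width: -0.0
```

Emit:
{"fn": "move_arm", "kwargs": {
  "targets": [-0.5,-0.42,0,0,-1,-0.98,-0.85,0,0,-1,-0.98,-0.85,0,0,-1]
}}

```text
time_s: 1.6
ee_pos: [402.4, 207.1, 310.7]
ee_rot: [-0.521, -3.098, 0.001]
ft_force: [0.3, 0.9, 0.5]
width: -0.2
```

Emit:
{"fn": "move_arm", "kwargs": {
  "targets": [-0.5,-0.42,0,0,-1,-0.98,-0.85,0,0,-1,-0.98,-0.85,0,0,-1]
}}

```text
time_s: 1.9
ee_pos: [454.6, 117.5, 310.4]
ee_rot: [-0.52, -3.098, 0.001]
ft_force: [0.2, 0.6, 0.4]
width: -0.2
```

Emit:
{"fn": "move_arm", "kwargs": {
  "targets": [-0.5,-0.42,0,0,-1,-0.98,-0.85,0,0,-1,-0.98,-0.85,0,0,-1]
}}

```text
time_s: 2.2
ee_pos: [506.7, 28.1, 310.0]
ee_rot: [-0.519, -3.097, 0.001]
ft_force: [-1.2, 0.5, -0.4]
width: 0.0
```

Emit:
{"fn": "move_arm", "kwargs": {
  "targets": [-0.5,-0.42,0,0,-1,-0.98,-0.85,0,0,-1,-0.98,-0.85,0,0,-1]
}}

```text
time_s: 2.5
ee_pos: [558.9, -61.5, 309.2]
ee_rot: [-0.518, -3.097, -0.0]
ft_force: [-0.4, 1.4, -0.9]
width: 0.2
```

Emit:
{"fn": "move_arm", "kwargs": {
  "targets": [-0.5,-0.42,0,0,-1,-0.98,-0.85,0,0,-1,-0.98,-0.85,0,0,-1]
}}

```text
time_s: 2.8
ee_pos: [611.0, -151.1, 307.8]
ee_rot: [-0.517, -3.095, -0.001]
ft_force: [0.6, 0.5, -1.0]
width: 0.2
```

Emit:
{"fn": "move_arm", "kwargs": {
  "targets": [-0.5,-0.42,0,0,-1,-0.98,-0.85,0,0,-1,-0.98,-0.85,0,0,-1,-0.98,-0.85,0,0,-1]
}}

```text
time_s: 3.2
ee_pos: [662.3, -237.5, 309.2]
ee_rot: [-0.514, -3.096, -0.003]
ft_force: [-0.1, 0.2, -0.6]
width: 0.3
```

```bash
python3 - <<'E'
from bench import read_state, cams
import cv2,numpy as np
from scipy.spatial.transform import Rotation as Ro
s=read_state();print(s["ee_pos"],s["qpos"].round(2),s["ft_force"]);print(Ro.from_rotvec(s["ee_rot"]).as_matrix().round(3))
c=cams.read_camera("wrist");np.savez("pics/w1.npz",**c)
cv2.imwrite("pics/w1.png",c["image"][:,:,::-1])
E
```

```text
[ 662.32976687 -237.48757384  309.16402836] [-0.53  0.51  0.72  1.79  0.   -0.2 ] [-0.09385142  0.18462372 -0.62498652]
[[-0.946  0.323 -0.002]
 [ 0.323  0.946  0.002]
 [ 0.003  0.001 -1.   ]]
```

View pics/w1.png

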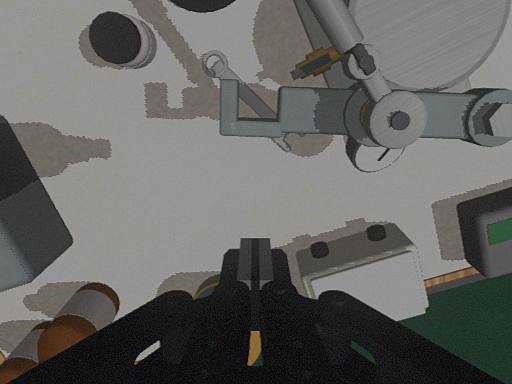

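Emit:
{"fn": "move_arm", "kwargs": {
  "targets": [0,0,0.5,0.08,-1,0,0,0.93,0.08,-1,0,0,0.93,0.08,-1]
}}

```text
time_s: 3.55
ee_pos: [659.4, -234.5, 232.6]
ee_rot: [-0.572, -3.082, -0.005]
ft_force: [-1.0, 0.6, -0.5]
width: 0.1
```

Emit:
{"fn": "move_arm", "kwargs": {
  "targets": [0,0,0.4,0,-1,0,0,0.8,0,-1,0,0,0.93,0,-1,0,0,0.93,0,-1]
}}

```text
time_s: 3.95
ee_pos: [661.4, -237.2, 163.5]
ee_rot: [-0.574, -3.088, -0.001]
ft_force: [0.4, 0.3, -0.5]
width: -0.1
```

```bash
python3 - <<'E'
import numpy as np
np.set_printoptions(precision=3,suppress=True)
for a in np.arange(.04,.41,.04):
    print(np.array([-33*np.cos(a)+190*np.sin(a)+33,-33*np.sin(a)-190*np.cos(a)+190,0,0])/80, a/.5)
E
```

```text
[ 0.095 -0.015  0.     0.   ] 0.08
[ 0.191 -0.025  0.     0.   ] 0.16
[ 0.287 -0.032  0.     0.   ] 0.24
[ 0.384 -0.035  0.     0.   ] 0.32
[ 0.48  -0.035  0.     0.   ] 0.4
[ 0.576 -0.03   0.     0.   ] 0.48000000000000004
[ 0.672 -0.022  0.     0.   ] 0.5599999999999999
[ 0.768 -0.009  0.     0.   ] 0.64
[0.863 0.007 0.    0.   ] 0.72
[0.957 0.027 0.    0.   ] 0.7999999999999999
```

The wrist view shows the hook's back face at about (220–280,135) and the shut finger tips at (255,240), so they're lined up to push it. Next I approach and start the arc.

Emit:
{"fn": "move_arm", "kwargs": {
  "targets": [0.1,0,0.02,0,-1,0.2,0,0.04,0,-1,0.28,0,0.04,0,-1,0.28,0,0.04,0,-1]
}}

```text
time_s: 4.35
ee_pos: [641.2, -230.3, 162.0]
ee_rot: [0.575, 3.086, -0.001]
ft_force: [0.3, 0.2, 0.1]
width: -0.0
```

Emit:
{"fn": "move_arm", "kwargs": {
  "targets": [0.095,-0.015,0,0.08,-1,0.191,-0.025,0,0.16,-1,0.287,-0.032,0,0.24,-1,0.384,-0.035,0,0.32,-1,0.48,-0.035,0,0.4,-1,0.48,-0.035,0,0.4,-1]
}}

```text
time_s: 4.95
ee_pos: [604.3, -219.3, 161.0]
ee_rot: [0.882, 3.013, -0.001]
ft_force: [0.7, 0.9, -0.6]
width: -0.0
```

```bash
cat > look.py <<'E'
import sys
from h import *
from bench import read_state,cams
from scipy.spatial.transform import Rotation as Ro
np.set_printoptions(precision=3,suppress=True)
far=np.array([677,-41.5])
def look(n,tag,show=True):
    c=cams.read_camera(n);np.savez(f"pics/{tag}.npz",**c)
    if show: cv2.imwrite(f"pics/{tag}.png",c["image"][:,:,::-1])
    P,ok=cloud(c); q=P[ok]; return c,q
def handle(q,ctr=None,r=110):
    pass
if __name__=="__main__":
    s=read_state();M=Ro.from_rotvec(s["ee_rot"]).as_matrix()
    print(s["time_s"],s["ee_pos"],"F",s["ft_force"],"toolx",M[:2,0],np.arctan2(M[1,0],M[0,0]),"q",s["qpos"])
    for n in sys.argv[2:]: look(n,sys.argv[1]+n)
E
python3 look.py a1 side
```

```text
4.95 [ 604.261 -219.254  160.987] F [ 0.708  0.857 -0.57 ] toolx [-0.842  0.539] 2.5721644349492374 q [-0.551  0.23   0.108  1.447  0.     0.018]
```

View pics/a1side.png

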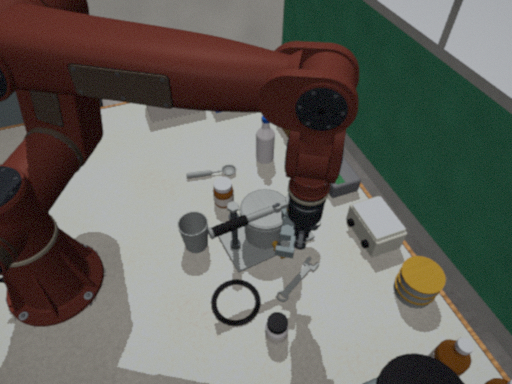

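Side view: the yoke has turned along with the push, the hook is at about (287,247), and the handle now points to (230,225). Continuing.

Emit:
{"fn": "move_arm", "kwargs": {
  "targets": [0.095,-0.015,0,0.08,-1,0.191,-0.025,0,0.16,-1,0.287,-0.032,0,0.24,-1,0.384,-0.035,0,0.32,-1,0.48,-0.035,0,0.4,-1,0.576,-0.03,0,0.48,-1,0.672,-0.022,0,0.56,-1,0.768,-0.009,0,0.64,-1,0.863,0.007,0,0.72,-1,0.863,0.007,0,0.72,-1]
}}

```text
time_s: 6.0
ee_pos: [546.3, -181.3, 160.0]
ee_rot: [1.406, 2.809, 0.0]
ft_force: [0.4, -0.4, 0.1]
width: -0.1
```

Emit:
{"fn": "move_arm", "kwargs": {
  "targets": [0.095,-0.015,0,0.08,-1,0.191,-0.025,0,0.16,-1,0.287,-0.032,0,0.24,-1,0.384,-0.035,0,0.32,-1,0.48,-0.035,0,0.4,-1,0.576,-0.03,0,0.48,-1,0.672,-0.022,0,0.56,-1,0.768,-0.009,0,0.64,-1,0.863,0.007,0,0.72,-1,0.863,0.007,0,0.72,-1]
}}

```text
time_s: 7.0
ee_pos: [505.5, -125.5, 159.7]
ee_rot: [1.885, 2.513, 0.001]
ft_force: [0.3, 0.1, 0.1]
width: 0.0
```

```bash
python3 look.py a2
```

```text
7.0 [ 505.457 -125.455  159.682] F [0.291 0.078 0.144] toolx [-0.28  0.96] 1.8545050906514 q [-0.495 -0.141 -0.275  1.437  0.     0.792]
```

Emit:
{"fn": "move_arm", "kwargs": {
  "targets": [0.07,-0.01,0,0.06,-1,0.14,-0.02,0,0.12,-1,0.21,-0.025,0,0.18,-1,0.28,-0.03,0,0.24,-1,0.33,-0.03,0,0.28,-1,0.33,-0.03,0,0.28,-1]
}}

```text
time_s: 7.6
ee_pos: [495.8, -100.9, 159.4]
ee_rot: [-2.057, -2.375, -0.001]
ft_force: [-0.4, 0.3, -0.5]
width: -0.0
```

Emit:
{"fn": "move_arm", "kwargs": {
  "targets": [0.02,0,0,0,-1,0.04,0,0,0,-1,0.06,0,0,0,-1]
}}

```text
time_s: 7.9
ee_pos: [494.8, -96.5, 159.4]
ee_rot: [2.058, 2.374, -0.0]
ft_force: [-1.9, -2.9, 1.1]
width: 0.3
```

```bash
python3 look.py a3 side; python3 - <<'E'
import cv2
im=cv2.imread("pics/a3side.png")[150:300,170:370]
cv2.imwrite("pics/a3c.png",cv2.resize(im,(800,600),interpolation=cv2.INTER_CUBIC))
E
```

```text
7.9 [494.844 -96.518 159.366] F [-1.921 -2.899  1.065] toolx [-0.142  0.99 ] 1.7131206474591754 q [-0.452 -0.193 -0.322  1.442 -0.     0.976]
```

View pics/a3c.png

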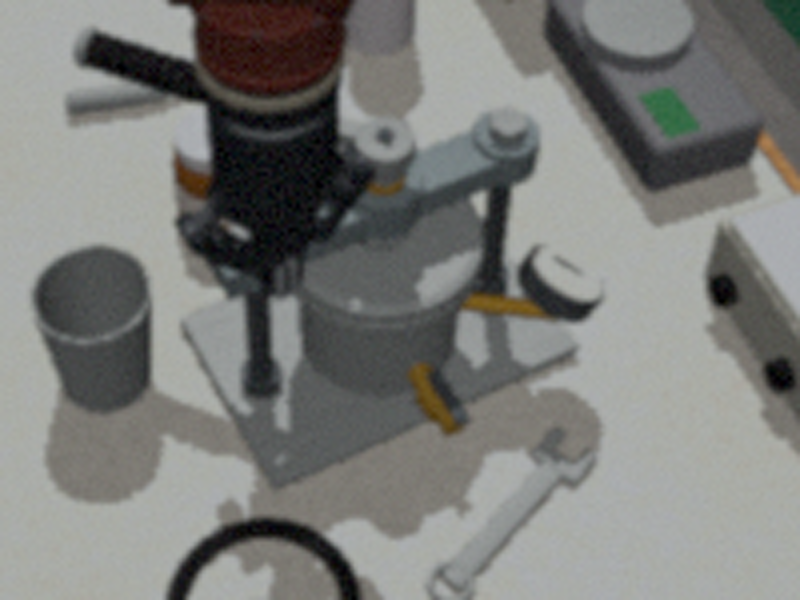

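The crop shows the bar over the lid, with the hook (250,270) nearly at the near post and the handle running off to (90,50). I'll push gently until the force shows the stop.

Emit:
{"fn": "move_arm", "kwargs": {
  "targets": [0.02,0,0,0,-1,0.04,0,0,0,-1,0.04,0,0,0,-1]
}}

```text
time_s: 8.25
ee_pos: [494.8, -96.2, 159.5]
ee_rot: [2.057, 2.368, -0.007]
ft_force: [-0.3, -19.0, -3.3]
width: 0.1
```

Emit:
{"fn": "move_arm", "kwargs": {
  "targets": [0.02,0,0,0,-1,0.04,0,0,0,-1,0.04,0,0,0,-1]
}}

```text
time_s: 8.55
ee_pos: [494.8, -96.1, 159.6]
ee_rot: [2.057, 2.363, -0.014]
ft_force: [1.4, -34.3, -7.6]
width: -0.2
```

The push reached 34 N with no further motion, so the yoke is against its stop. Backing off and rising.

Emit:
{"fn": "move_arm", "kwargs": {
  "targets": [-0.15,0,0,0,-1,-0.4,0,0,0,-1,-0.5,0,0,0,-1]
}}

```text
time_s: 8.85
ee_pos: [499.8, -130.3, 159.0]
ee_rot: [-2.058, -2.373, -0.001]
ft_force: [0.6, 0.3, -1.1]
width: 0.2
```

Emit:
{"fn": "move_arm", "kwargs": {
  "targets": [0,0,-0.5,0,-1,0,0,-1,0,-1,0,0,-1,0,-1]
}}

```text
time_s: 9.15
ee_pos: [501.5, -130.1, 244.7]
ee_rot: [2.054, 2.369, 0.004]
ft_force: [-0.8, 0.8, 0.2]
width: -0.0
```

Emit:
{"fn": "move_arm", "kwargs": {
  "targets": [0,0,-0.5,0,-1,0,0,-1,0,-1,0,0,-1,0,-1]
}}

```text
time_s: 9.45
ee_pos: [500.9, -129.7, 324.4]
ee_rot: [2.053, 2.369, 0.004]
ft_force: [0.9, 1.3, 0.2]
width: -0.2
```

```bash
cat > wr.py <<'E'
from look import *
def wrench(q,S=np.array([582.7,-53.5])):
    # handle points: z 203..230, within 60..230 of screw
    d=q[:,:2]-S; r=np.hypot(*d.T); z=q[:,2]
    m=(z>207)&(z<230)&(r>100)&(r<228)
    if m.sum()<20: return None
    h=q[m,:2].astype(np.float32)
    vx,vy,x0,y0=cv2.fitLine(h,cv2.DIST_HUBER,0,.01,.01).ravel()
    c=h.mean(0); sgn=np.sign((c-S)@[vx,vy]); v=np.array([vx,vy])*sgn
    mm=(z>222)&(r<30); 
    return dict(n=int(m.sum()),ang=np.arctan2(v[1],v[0]),off=float(np.cross(v,S-c)),rmax=float(r[m].max()),cen=c,bear=np.arctan2(*(c-S)[::-1]),head=q[mm,:2].mean(0) if mm.any() else None)
if __name__=="__main__":
    s=read_state();M=Ro.from_rotvec(s["ee_rot"]).as_matrix()
    print(s["time_s"],s["ee_pos"],"F",s["ft_force"],"toolx ang",np.arctan2(M[1,0],M[0,0]),"q",s["qpos"])
    for n in sys.argv[2:]:
        c,q=look(n,sys.argv[1]+n); print(n,wrench(q))
E
python3 wr.py b1 side scene
```

```text
9.45 [ 500.908 -129.703  324.437] F [0.878 1.285 0.158] toolx ang 1.713278082720582 q [-0.507 -0.112  0.052  1.729  0.001  0.921]
side {'n': 306, 'ang': np.float64(2.330297036018662), 'off': -9.895972075189576, 'rmax': 222.93282965183738, 'cen': array([454.095,  67.573], dtype=float32), 'bear': np.float64(2.386352996569749), 'head': array([581.841, -53.146])}
scene {'n': 251, 'ang': np.float64(2.342260501850873), 'off': 2.0165198810993132, 'rmax': 226.50918297171614, 'cen': array([470.497,  64.767], dtype=float32), 'bear': np.float64(2.3298906392104146), 'head': array([584.223, -54.802])}wr.py:11: DeprecationWarning: Arrays of 2-dimensional vectors are deprecated. Use arrays of 3-dimensional vectors instead. (deprecated in NumPy 2.0)
  return dict(n=int(m.sum()),ang=np.arctan2(v[1],v[0]),off=float(np.cross(v,S-c)),rmax=float(r[m].max()),cen=c,bear=np.arctan2(*(c-S)[::-1]),head=q[mm,:2].mean(0) if mm.any() else None)
```

View pics/b1scene.png

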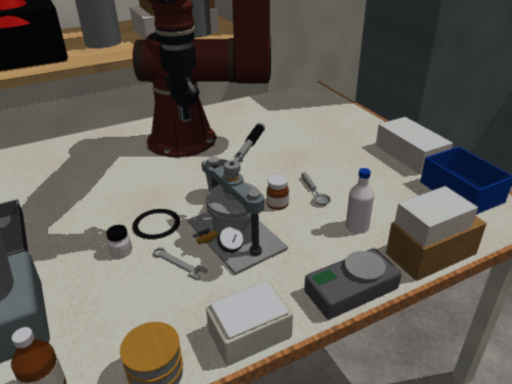

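The scene view shows the yoke lying straight over the lid, against the near post. The wrench runs from (233,172) to its grip at about (256,135), heading about 2.35 rad, with the jar (278,190) and beaker untouched. Next I move above the back side of the grip and turn the tool so its -x side pushes.

Emit:
{"fn": "move_arm", "kwargs": {
  "targets": [0.5,-0.15,0,0,-1,1,-0.32,0,0,-1,1,-0.32,0,0,-1]
}}

```text
time_s: 9.85
ee_pos: [461.1, -50.4, 318.4]
ee_rot: [-2.053, -2.375, -0.001]
ft_force: [0.7, -0.4, 0.3]
width: 0.0
```

Emit:
{"fn": "move_arm", "kwargs": {
  "targets": [0.5,-0.15,0,0,-1,1,-0.32,0,0,-1,1,-0.32,0,0,-1]
}}

```text
time_s: 10.15
ee_pos: [424.5, 24.6, 318.6]
ee_rot: [-2.053, -2.376, -0.001]
ft_force: [0.0, -0.5, 0.3]
width: -0.2
```

Emit:
{"fn": "move_arm", "kwargs": {
  "targets": [0.1,0,0,-0.29,-1,0.18,0,0,-0.58,-1,0.18,0,0,-0.88,-1,0.18,0,0,-0.88,-1]
}}

```text
time_s: 10.55
ee_pos: [424.3, 35.6, 318.0]
ee_rot: [-1.486, -2.766, 0.0]
ft_force: [-0.4, -0.2, 0.4]
width: -0.1
```

Emit:
{"fn": "move_arm", "kwargs": {
  "targets": [0,0,0,-0.29,-1,0,0,0,-0.58,-1,0,0,0,-0.88,-1,0,0,0,-0.88,-1]
}}

```text
time_s: 10.95
ee_pos: [424.3, 35.4, 318.4]
ee_rot: [-0.854, -3.022, -0.0]
ft_force: [-0.6, 0.0, -0.3]
width: 0.1
```

Emit:
{"fn": "move_arm", "kwargs": {
  "targets": [0,0,0,-0.29,-1,0,0,0,-0.58,-1,0,0,0,-0.88,-1,0,0,0,-0.88,-1]
}}

```text
time_s: 11.35
ee_pos: [424.3, 35.5, 318.8]
ee_rot: [-0.178, -3.136, -0.0]
ft_force: [0.0, 0.5, -0.9]
width: 0.2
```

Emit:
{"fn": "move_arm", "kwargs": {
  "targets": [0,0,0,-0.29,-1,0,0,0,-0.58,-1,0,0,0,-0.88,-1,0,0,0,-0.88,-1]
}}

```text
time_s: 11.75
ee_pos: [424.3, 35.6, 319.0]
ee_rot: [0.508, -3.1, -0.0]
ft_force: [-0.7, -0.5, 0.2]
width: -0.1
```

Emit:
{"fn": "move_arm", "kwargs": {
  "targets": [0,0,0,-0.29,-1,0,0,0,-0.58,-1,0,0,0,-0.88,-1,0,0,0,-0.88,-1]
}}

```text
time_s: 12.15
ee_pos: [424.2, 35.7, 319.1]
ee_rot: [1.171, -2.915, -0.0]
ft_force: [-0.3, 0.1, 0.7]
width: -0.0
```

```bash
python3 -W ignore wr.py b2 wrist scene; python3 -W ignore - <<'E'
E
```

```text
12.15 [424.231  35.698 319.096] F [-0.252  0.053  0.652] toolx ang -2.3775539974945445 q [-0.225 -0.381 -0.185  1.767  0.    -0.989]
wrist {'n': 3591, 'ang': np.float64(2.3854154766548734), 'off': -1.0652303515214356, 'rmax': 223.5469741521806, 'cen': array([463.612,  57.359], dtype=float32), 'bear': np.float64(2.3919626871191872), 'head': array([580.081, -53.163])}
scene {'n': 249, 'ang': np.float64(2.3460271464366906), 'off': 2.461044668134278, 'rmax': 224.4120007710865, 'cen': array([470.798,  64.217], dtype=float32), 'bear': np.float64(2.330873916392211), 'head': array([584.042, -54.695])}
```

View pics/b2wrist.png

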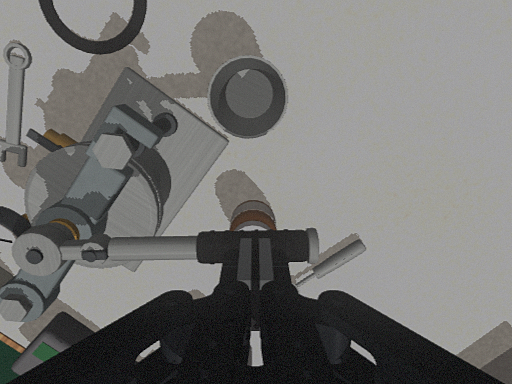

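Wrist view: the grip spans (198–318,245), the hinge is near (95,250) and the screw at (38,255). The finger tips at (257,250 region) stand behind the grip's middle, at a handle angle of about 2.38. Descending.

Emit:
{"fn": "move_arm", "kwargs": {
  "targets": [0,0,0.4,0,-1,0,0,0.74,0,-1,0,0,0.74,0,-1]
}}

```text
time_s: 12.55
ee_pos: [422.8, 36.1, 256.8]
ee_rot: [1.17, -2.911, -0.005]
ft_force: [0.2, -0.4, 1.0]
width: -0.1
```

Emit:
{"fn": "move_arm", "kwargs": {
  "targets": [0,-0.02,0.4,-0.03,-1,0,-0.03,0.75,-0.03,-1,0,-0.03,0.75,-0.03,-1]
}}

```text
time_s: 12.85
ee_pos: [424.7, 34.3, 198.2]
ee_rot: [1.196, -2.902, -0.004]
ft_force: [0.0, -0.0, 0.3]
width: 0.2
```

Emit:
{"fn": "move_arm", "kwargs": {
  "targets": [-0.1,0,0,0,-1,-0.2,0,0,0,-1,-0.28,0,0,0,-1,-0.28,0,0,0,-1]
}}

```text
time_s: 13.25
ee_pos: [442.7, 50.5, 201.1]
ee_rot: [-1.204, 2.901, -0.001]
ft_force: [-1.1, 0.1, -0.0]
width: -0.3
```

```bash
python3 -W ignore wr.py b3 wrist; python3 - <<'E'
import numpy as np
np.set_printoptions(precision=3,suppress=True)
for a in np.arange(.02,.25,.02):
    print(np.array([24*np.cos(a)-173*np.sin(a)-24,24*np.sin(a)+173*np.cos(a)-173])/80, a/.5)
E
```

```text
13.25 [442.725  50.519 201.081] F [-1.098  0.121 -0.049] toolx ang -2.354873359263399 q [-0.182 -0.382 -0.403  1.549  0.    -0.968]
wrist {'n': 3729, 'ang': np.float64(2.695964014814895), 'off': 33.30613640409058, 'rmax': 223.64830701019508, 'cen': array([457.89 ,  43.029], dtype=float32), 'bear': np.float64(2.483275653704764), 'head': None}
[-0.043  0.006] 0.04
[-0.087  0.01 ] 0.08
[-0.13   0.014] 0.12
[-0.174  0.017] 0.16
[-0.217  0.019] 0.2
[-0.261  0.02 ] 0.24000000000000002
[-0.305  0.021] 0.27999999999999997
[-0.348  0.02 ] 0.32
[-0.392  0.019] 0.36
[-0.436  0.016] 0.39999999999999997
[-0.479  0.013] 0.44
[-0.523  0.009] 0.48
```

Emit:
{"fn": "move_arm", "kwargs": {
  "targets": [-0.043,0.006,0,0.04,-1,-0.087,0.01,0,0.08,-1,-0.13,0.014,0,0.12,-1,-0.174,0.017,0,0.16,-1,-0.217,0.019,0,0.2,-1,-0.217,0.019,0,0.2,-1]
}}

```text
time_s: 13.9
ee_pos: [453.0, 63.7, 200.0]
ee_rot: [1.056, -2.959, -0.001]
ft_force: [-2.5, -1.4, 1.7]
width: -0.1
```

Emit:
{"fn": "move_arm", "kwargs": {
  "targets": [-0.043,0.006,0,0.04,-1,-0.087,0.01,0,0.08,-1,-0.13,0.014,0,0.12,-1,-0.174,0.017,0,0.16,-1,-0.217,0.019,0,0.2,-1]
}}

```text
time_s: 14.4
ee_pos: [465.1, 75.8, 200.0]
ee_rot: [0.907, -3.007, -0.001]
ft_force: [-5.7, -0.4, 2.3]
width: -0.0
```

```bash
python3 -W ignore wr.py b4 side scene
```

```text
14.4 [465.094  75.816 200.018] F [-5.671 -0.383  2.258] toolx ang -2.555987926375418 q [-0.117 -0.297 -0.337  1.531  0.001 -0.703]
side {'n': 249, 'ang': np.float64(2.5466697549588777), 'off': 41.661246311055464, 'rmax': 221.48880428308524, 'cen': array([491.235,  58.699], dtype=float32), 'bear': np.float64(2.254739777638715), 'head': array([582.464, -53.39 ])}
scene {'n': 339, 'ang': np.float64(2.1691660605869183), 'off': -0.49787833265494896, 'rmax': 223.93417549230793, 'cen': array([490.773,  80.457], dtype=float32), 'bear': np.float64(2.172230587897742), 'head': array([584.682, -53.771])}
```

Emit:
{"fn": "move_arm", "kwargs": {
  "targets": [-0.043,0.006,0,0.04,-1,-0.087,0.01,0,0.08,-1,-0.108,0.012,0,0.1,-1]
}}

```text
time_s: 14.8
ee_pos: [471.8, 81.4, 200.0]
ee_rot: [0.832, -3.029, -0.001]
ft_force: [-6.1, 0.4, 1.4]
width: -0.3
```

Emit:
{"fn": "move_arm", "kwargs": {
  "targets": [-0.043,0.006,0,0.04,-1,-0.087,0.01,0,0.08,-1,-0.108,0.012,0,0.1,-1]
}}

```text
time_s: 15.1
ee_pos: [478.7, 86.7, 200.0]
ee_rot: [0.756, -3.049, -0.002]
ft_force: [-5.3, 0.8, 1.6]
width: 0.1
```

Emit:
{"fn": "move_arm", "kwargs": {
  "targets": [-0.043,0.006,0,0.04,-1,-0.087,0.01,0,0.08,-1,-0.108,0.012,0,0.1,-1]
}}

```text
time_s: 15.4
ee_pos: [485.9, 91.6, 200.0]
ee_rot: [0.68, -3.067, -0.002]
ft_force: [-4.4, 1.4, 0.9]
width: -0.1
```

```bash
python3 -W ignore wr.py b5 scene
```

```text
15.4 [485.908  91.563 199.975] F [-4.369  1.397  0.946] toolx ang -2.7052455430606495 q [-0.08  -0.223 -0.275  1.52   0.001 -0.516]
scene {'n': 360, 'ang': np.float64(2.0127305118778613), 'off': -0.262795419683556, 'rmax': 224.36563470227205, 'cen': array([512.796,  93.63 ], dtype=float32), 'bear': np.float64(2.0143438243763283), 'head': array([584.52 , -54.325])}
```

Emit:
{"fn": "move_arm", "kwargs": {
  "targets": [-0.043,0.006,0,0.04,-1,-0.087,0.01,0,0.08,-1,-0.108,0.012,0,0.1,-1]
}}

```text
time_s: 15.75
ee_pos: [493.3, 96.2, 200.0]
ee_rot: [0.603, -3.083, -0.002]
ft_force: [-5.1, 2.1, 2.0]
width: -0.0
```

Emit:
{"fn": "move_arm", "kwargs": {
  "targets": [-0.043,0.006,0,0.04,-1,-0.087,0.01,0,0.08,-1,-0.108,0.012,0,0.1,-1]
}}

```text
time_s: 16.05
ee_pos: [500.4, 100.3, 199.8]
ee_rot: [0.526, -3.095, -0.002]
ft_force: [-8.4, -0.0, 2.4]
width: 0.0
```

```bash
python3 -W ignore wr.py b6 scene
```

```text
16.05 [500.356 100.266 199.781] F [-8.398 -0.007  2.357] toolx ang -2.805148068945075 q [-0.06  -0.172 -0.23   1.515  0.001 -0.396]
scene {'n': 385, 'ang': np.float64(1.910467557213597), 'off': -0.9719090463428941, 'rmax': 223.2857867379596, 'cen': array([527.686,  99.267], dtype=float32), 'bear': np.float64(1.916453315852801), 'head': array([583.966, -54.209])}
```

Emit:
{"fn": "move_arm", "kwargs": {
  "targets": [-0.043,0.006,0,0.04,-1,-0.087,0.01,0,0.08,-1,-0.108,0.012,0,0.1,-1]
}}

```text
time_s: 16.4
ee_pos: [508.1, 104.2, 199.8]
ee_rot: [0.448, -3.107, -0.003]
ft_force: [-8.0, 2.6, 1.7]
width: 0.0
```

Emit:
{"fn": "move_arm", "kwargs": {
  "targets": [-0.043,0.006,0,0.04,-1,-0.087,0.01,0,0.08,-1,-0.108,0.012,0,0.1,-1]
}}

```text
time_s: 16.7
ee_pos: [516.1, 107.7, 199.8]
ee_rot: [0.371, -3.118, -0.003]
ft_force: [-8.0, 1.6, 2.7]
width: -0.3
```

```bash
python3 -W ignore wr.py b7 scene
```

```text
16.7 [516.145 107.698 199.777] F [-7.988  1.622  2.746] toolx ang -2.9049224848785897 q [-0.044 -0.12  -0.183  1.51   0.002 -0.28 ]
scene {'n': 401, 'ang': np.float64(1.8108352693760394), 'off': -0.45445111778366964, 'rmax': 222.46837106106415, 'cen': array([543.606, 104.315], dtype=float32), 'bear': np.float64(1.8136304298001915), 'head': array([584.373, -54.184])}
```

Emit:
{"fn": "move_arm", "kwargs": {
  "targets": [-0.043,0.006,0,0.04,-1,-0.087,0.01,0,0.08,-1,-0.108,0.012,0,0.1,-1]
}}

```text
time_s: 17.05
ee_pos: [524.3, 110.8, 199.8]
ee_rot: [0.293, -3.126, -0.003]
ft_force: [-9.9, 3.4, 3.1]
width: -0.1
```

Emit:
{"fn": "move_arm", "kwargs": {
  "targets": [-0.043,0.006,0,0.04,-1,-0.087,0.01,0,0.08,-1,-0.108,0.012,0,0.1,-1]
}}

```text
time_s: 17.35
ee_pos: [532.7, 113.4, 199.8]
ee_rot: [0.215, -3.132, -0.004]
ft_force: [-8.9, 3.5, 2.1]
width: 0.1
```

```bash
python3 -W ignore wr.py b8 scene
```

```text
17.35 [532.678 113.441 199.831] F [-8.859  3.526  2.128] toolx ang -3.004757820585691 q [-0.032 -0.067 -0.133  1.507  0.002 -0.168]
scene {'n': 423, 'ang': np.float64(1.7068472242412336), 'off': -0.4519347201330426, 'rmax': 224.1313447893171, 'cen': array([560.212, 107.44 ], dtype=float32), 'bear': np.float64(1.7096283057748707), 'head': array([584.327, -54.65 ])}
```

Emit:
{"fn": "move_arm", "kwargs": {
  "targets": [-0.043,0.006,0,0.04,-1,-0.087,0.01,0,0.08,-1,-0.108,0.012,0,0.1,-1]
}}

```text
time_s: 17.7
ee_pos: [541.1, 115.7, 199.8]
ee_rot: [0.136, -3.137, -0.004]
ft_force: [-8.3, 4.2, 2.3]
width: 0.4
```

Emit:
{"fn": "move_arm", "kwargs": {
  "targets": [-0.043,0.006,0,0.04,-1,-0.087,0.01,0,0.08,-1,-0.108,0.012,0,0.1,-1]
}}

```text
time_s: 18.0
ee_pos: [549.7, 117.5, 199.9]
ee_rot: [0.058, -3.139, -0.004]
ft_force: [-8.7, 4.7, 2.4]
width: -0.3
```

```bash
python3 -W ignore wr.py b9 scene
```

```text
18.0 [549.71  117.456 199.853] F [-8.72   4.669  2.381] toolx ang -3.1045460233308053 q [-0.024 -0.014 -0.081  1.506  0.002 -0.061]
scene {'n': 451, 'ang': np.float64(1.6079511972310057), 'off': 0.026154964609577114, 'rmax': 221.83291327733457, 'cen': array([576.676, 109.269], dtype=float32), 'bear': np.float64(1.6077906197390133), 'head': array([585.289, -54.474])}
```

Emit:
{"fn": "move_arm", "kwargs": {
  "targets": [-0.043,0.006,0,0.04,-1,-0.087,0.01,0,0.08,-1,-0.108,0.012,0,0.1,-1]
}}

```text
time_s: 18.35
ee_pos: [556.7, 119.0, 199.3]
ee_rot: [-0.02, -3.136, -0.004]
ft_force: [-15.1, 5.5, 2.9]
width: -0.0
```

Emit:
{"fn": "move_arm", "kwargs": {
  "targets": [-0.043,0.006,0,0.04,-1,-0.087,0.01,0,0.08,-1,-0.108,0.012,0,0.1,-1]
}}

```text
time_s: 18.65
ee_pos: [565.5, 120.1, 199.4]
ee_rot: [-0.098, -3.135, -0.005]
ft_force: [-14.4, 7.3, 4.1]
width: -0.0
```

```bash
python3 -W ignore wr.py c1 scene
```

```text
18.65 [565.499 120.114 199.412] F [-14.375   7.344   4.114] toolx ang 3.0791087368151238 q [-0.019  0.039 -0.029  1.508  0.003  0.044]
scene {'n': 459, 'ang': np.float64(1.4936870332044128), 'off': -3.8496896186717553, 'rmax': 221.404340459264, 'cen': array([591.379, 108.808], dtype=float32), 'bear': np.float64(1.5173738441528133), 'head': array([584.773, -53.858])}
```

Force peaked at 15 N and the handle line is now off the screw by about 4 mm, so the wrench has broken over, with a bend of about 0.08. A small push of about 12 mm should bring it to roughly 0.18.

Emit:
{"fn": "move_arm", "kwargs": {
  "targets": [-0.04,0,0,0.04,-1,-0.08,0,0,0.08,-1,-0.12,0,0,0.12,-1,-0.15,0,0,0.15,-1,-0.15,0,0,0.15,-1,-0.15,0,0,0.15,-1]
}}

```text
time_s: 19.3
ee_pos: [578.1, 120.0, 199.8]
ee_rot: [-0.214, -3.131, -0.007]
ft_force: [-10.8, 10.1, 3.7]
width: 0.1
```

```bash
python3 -W ignore wr.py c2 scene side; python3 - <<'E'
import cv2
im=cv2.imread("pics/c2scene.png")[90:240,170:370]
cv2.imwrite("pics/c2c.png",cv2.resize(im,(800,600),interpolation=cv2.INTER_CUBIC))
E
```

```text
19.3 [578.102 119.966 199.814] F [-10.784  10.087   3.72 ] toolx ang 3.005255960580563 q [-0.019  0.074  0.008  1.508  0.005  0.117]
scene {'n': 472, 'ang': np.float64(1.3938752358896185), 'off': -7.430482890450797, 'rmax': 221.81157494944125, 'cen': array([603.993, 107.815], dtype=float32), 'bear': np.float64(1.4395570281438548), 'head': array([584.29 , -54.194])}
side {'n': 225, 'ang': np.float64(1.3635848760670453), 'off': -21.506728781906574, 'rmax': 221.6949044476585, 'cen': array([591.42 ,  92.518], dtype=float32), 'bear': np.float64(1.5111463956099402), 'head': array([583.326, -54.685])}
```

View pics/c2c.png

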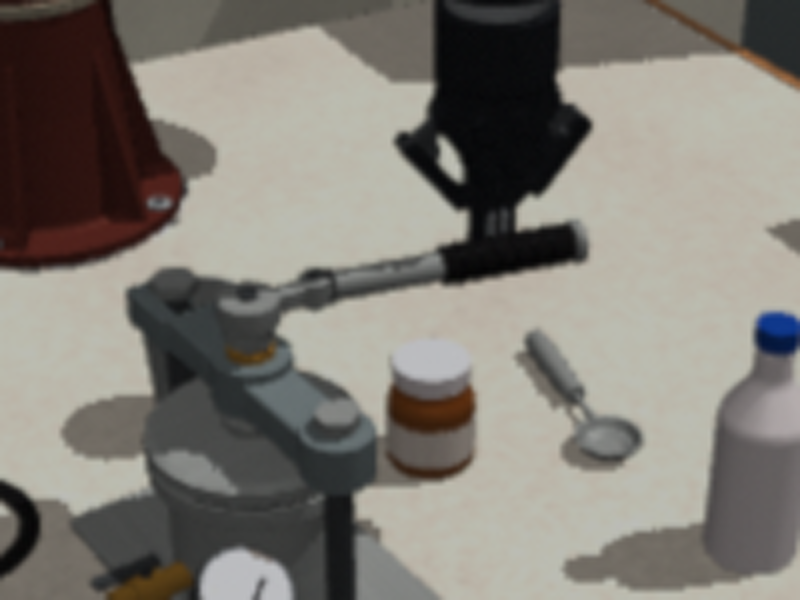

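The crop shows the wrench visibly bent at the hinge (318,285), with the jar untouched. The fit gives about 0.17–0.19 rad and the push has dropped to 11 N. It broke over and held, so I ease off slowly.

Emit:
{"fn": "move_arm", "kwargs": {
  "targets": [0.04,0,0,-0.03,-1,0.08,0,0,-0.06,-1,0.12,0,0,-0.1,-1,0.16,0,0,-0.13,-1,0.2,0,0,-0.16,-1,0.24,0,0,-0.2,-1,0.28,0,0,-0.23,-1,0.32,0,0,-0.26,-1,0.36,0,0,-0.3,-1,0.4,0,0,-0.3,-1,0.45,0,0,-0.3,-1,0.5,0,0,-0.3,-1]
}}

```text
time_s: 20.6
ee_pos: [540.2, 123.3, 200.3]
ee_rot: [-0.017, 3.141, 0.001]
ft_force: [0.3, -1.0, -0.8]
width: 0.3
```

```bash
python3 -W ignore wr.py c3 scene
```

```text
20.6 [540.184 123.31  200.328] F [ 0.262 -1.025 -0.795] toolx ang -3.130492439813261 q [-0.012 -0.042 -0.107  1.504  0.    -0.023]
scene {'n': 477, 'ang': np.float64(1.5869177903174971), 'off': -3.1533678487026577, 'rmax': 222.26862586616582, 'cen': array([576.903, 110.423], dtype=float32), 'bear': np.float64(1.6061438834218533), 'head': array([584.885, -54.457])}
```

Emit:
{"fn": "move_arm", "kwargs": {
  "targets": [0.25,0,0,0,-1,0.6,0,0,0,-1,0.6,0,0,0,-1]
}}

```text
time_s: 20.95
ee_pos: [490.0, 123.0, 200.2]
ee_rot: [0.018, -3.141, -0.0]
ft_force: [-0.2, 0.0, 0.1]
width: -0.1
```

Emit:
{"fn": "move_arm", "kwargs": {
  "targets": [0,0,-0.4,0,-1,0,0,-1,0,-1,0,0,-1,0,-1]
}}

```text
time_s: 21.25
ee_pos: [494.5, 122.6, 286.6]
ee_rot: [-0.017, 3.132, 0.0]
ft_force: [0.6, -0.6, 0.2]
width: -0.2
```

```bash
python3 -W ignore wr.py c4 scene side; python3 - <<'E'
import cv2,numpy as np
from h import *
a=cv2.imread("pics/c4scene.png")[90:240,170:370];b=cv2.imread("pics/c4side.png")[130:280,170:370]
cv2.imwrite("pics/c4c.png",np.hstack([cv2.resize(i,(400,300),interpolation=cv2.INTER_CUBIC) for i in(a,b)]))
# yoke: screw axis & bar direction; jar / bottle / beaker positions
for n in("scene","side"):
    for t in(f"{n}0",f"b1{n}",f"c4{n}"):
        P,ok=cloud(dict(np.load(f"pics/{t}.npz")));q=P[ok]
        o=[]
        for ctr,lo,hi in[((512,113),82,88),((391,-8),97,104),((507,-336),66,73),((705,248),176,184)]:
            m=(np.hypot(q[:,0]-ctr[0],q[:,1]-ctr[1])<55)&(q[:,2]>lo)&(q[:,2]<hi);o.append(q[m,:2].mean(0).round(0) if m.any() else None)
        m=(np.hypot(q[:,0]-582,q[:,1]+53)<130)&(q[:,2]>172)&(q[:,2]<179);s=q[m,:2].astype(np.float32)
        vx,vy=cv2.fitLine(s,cv2.DIST_HUBER,0,.01,.01).ravel()[:2]
        print(t,o,"bar ang",np.arctan(vy/vx).round(3))
E
```

```text
21.25 [494.48  122.613 286.552] F [ 0.571 -0.641  0.181] toolx ang -3.1304630873557024 q [-0.014 -0.163 -0.064  1.66   0.    -0.025]
scene {'n': 410, 'ang': np.float64(1.5874882053047452), 'off': 2.5043089619465717, 'rmax': 224.0437320418634, 'cen': array([582.486, 109.342], dtype=float32), 'bear': np.float64(1.5721088434289783), 'head': array([584.928, -54.149])}
side {'n': 292, 'ang': np.float64(1.6208242501631742), 'off': -1.6285901192064962, 'rmax': 223.8811435936683, 'cen': array([572.916, 109.338], dtype=float32), 'bear': np.float64(1.6308077249987303), 'head': array([581.172, -54.575])}
scene0 [array([512., 113.]), array([389.,  -4.]), array([ 503., -339.]), array([707., 251.])] bar ang 1.061
b1scene [array([513., 112.]), array([359.,  14.]), array([ 503., -339.]), array([707., 251.])] bar ang 0.156
c4scene [array([513., 113.]), array([358.,  13.]), array([ 503., -339.]), array([707., 251.])] bar ang 0.148
side0 [array([511., 113.]), array([387.,  -8.]), array([ 501., -338.]), array([705., 253.])] bar ang 1.187
b1side [array([511., 113.]), array([387., -10.]), array([ 501., -339.]), array([708., 250.])] bar ang 0.139
c4side [array([510., 113.]), array([388., -13.]), array([ 501., -339.]), array([705., 252.])] bar ang 0.133
```

View pics/c4c.png

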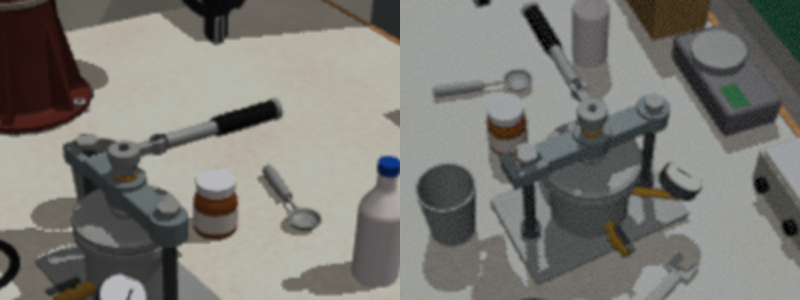

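The crops show the bar over both posts with the hook on the near post. The wrench is straight from screw to grip, and everything else stands where it was. Handing in.

```bash
python3 - <<'E'
from bench import workorder
print(workorder.job_done())
E
```

```text
the job is handed in; nothing more can be done
None
```

I closed the pressure filter, tightened the screw until the wrench broke over, and handed the job in at about 21 s of robot time. The hand-in reports no verdict.

- **Yoke:** I pushed the hook's back face around the arc until the push reached 34 N with no further motion. The bar angle read the same before and after tightening, within 0.01 rad.
- **Wrench:** I turned the grip clockwise about 0.8 rad. The push was about 5 N with the screw loose, 8 N on the gasket and 15 N at break-over. I stopped at a bend of roughly 0.17–0.19 rad, where the push had fallen to about 11 N. Then I eased off slowly.
- **Last checks:**
  - The handle was straight again, and its heading was within a few hundredths of a radian of its heading at break-over. The screw therefore does not appear to have turned back.
  - The tool was clear of everything, at about zero force.
  - The jar, bottle and sample pot were unmoved within 3 mm. I did not measure the spanner, spoon or gasket; in the last crops I saw no change in the spoon or spanner.

**Disagreements:**
- The two cameras differed by about 0.03 rad on the final handle angle (1.587 and 1.621), which is noise at this resolution.
- The beaker seemed to shift about 30 mm in the scene camera. I put that down to parts in front of it moving: the side camera, with a clear view of it, showed about 5 mm.

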